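# Drop the prop of a plate case and ease its lid shut on a finger

### The job

The wooden plate case stands open, its lid propped on the steel rod with the red tip. Knock the rod over towards the middle of the case so that it folds away, catch the lid on a finger as it drops, and lower it on that finger until it is fully shut, without letting it bang over the freshly coated plates inside. Grip nothing and lift nothing, and leave the tin, jar, bottle and spreader where they are.

Things in the scene. Friction and masses are not known exactly. Their poses are not given: they have to be found in the camera images.
- case: Wooden tray of the plate case, fixed to the table, 250 (x) by 300 (y) by 70 mm high, walls 12 mm thick, open on top. Origin at the centre of its underside, z up; its front wall (below the lid's free edge) is on the -x side, which faces the robot's right, the lid's hinge line runs along y on the top outer edge of its back wall, at x +125 mm, z 70 mm. Two coated plates lie on its floor.
- lid (a joint): Angle in rad of the plywood lid: 0 fully shut, about 0.56 while propped, stop at 0.8. A flat panel 285 mm from hinge line to free front edge, 310 mm wide, 8 mm thick plus 6 mm battens on top, about 0.5 kg; its underside passes through the hinge line. Only the rod holds it up; without it, it falls shut. Carrying it at the front edge takes 2 to 4 N.
- lip_edge (a point): Middle of the lower front edge of the lid; the edge runs along the case's y, 155 mm either way. x axis along the lid towards the hinge, z axis out of its upper face. When shut, the lid overhangs the tray's front wall by a lip of 35 mm (underside 70 mm above the table) and the side walls by 5 mm.
- prop (a joint): Angle in rad of the steel rod that props the lid, about its pivot: 0 standing, leaning 0.05 rad outwards (-y of the case) against its stop; grows as its top swings towards +y, the middle of the case; 1.6 folded, level inside the front wall, below the rim. It swings freely: pushed 0.2 to 0.3 rad, it slips out under the lid's weight and falls on by itself to the folded place.
- prop_pivot (a point): Pivot of the rod on the inner face of the tray's front wall, near its -y end (the end away from the robot): x -105, y -110, z +58 mm in the case's frame. The pivot's axis runs along the case's x.
- prop_top (a point): Centre of the rounded top of the rod, 150 mm from the pivot along the rod. The rod is 8 mm in diameter, with a red tip 12 mm in diameter and 31 mm long; its top carries the underside of the lid about 12 mm behind the lid's front edge.
- ink_tin_mid (a point): Ink tin, 80 mm in diameter, 62 mm high, loose on the table; its centre.
- jar_mid (a point): Amber jar with a green cap, 66 mm in diameter, 85 mm high, loose on the table; its centre.
- oil_mid (a point): Amber oil bottle with a blue cap, 64 mm in diameter, 190 mm high, loose on the table; its centre.
- spreader_mid (a point): Black plastic ink spreader lying flat, 60 by 85 by 14 mm, loose on the table beside the lid's free edge; its centre.

How it is judged:
On the way, in this order (a step that is already met when the one before it is completed fails the run):
1. the rod is knocked out from under the lid (value of joint prop above 0.7 rad), for 0.02 s.
2. the falling lid is caught and carried down on the fingers (value of joint lid between 0.06 and 0.25 rad and contact force between the fingers and lid above 0.3 N), for 0.2 s.
3. the lid is shut (value of joint lid below 0.015 rad), for 0.2 s.
At the end, for the whole second after the job is handed in: The lid is shut (within 0.015 rad, 4 mm at its front edge), the rod is folded (1.45 rad or more), and the tin, jar, bottle and spreader are within 15 mm of where they stood (value of joint lid below 0.015 rad and value of joint prop above 1.45 rad and not (distance of ink_tin_mid from where it was at the start of the episode above 0.015 m) and not (distance of jar_mid from where it was at the start of the episode above 0.015 m) and not (distance of oil_mid from where it was at the start of the episode above 0.015 m) and not (distance of spreader_mid from where it was at the start of the episode above 0.015 m)); the robot touches nothing.
It fails at once if the lid comes down with a bang (faster than 1.2 rad/s, 0.34 m/s at its front edge, in the last 0.1 rad) (value of joint lid below 0.1 rad and velocity of joint lid below -1.2 rad/s).
It fails at once if the lid is lifted over 25 mm above its propped height instead of being lowered (value of joint lid above 0.64 rad).
It fails at once if the rod is gripped or forced (over 15 N) (contact force between the fingers and prop above 15 N).
It fails at once if the lid is gripped or forced (over 35 N) (contact force between the fingers and lid above 35 N).
It fails at once if a bystander is pushed, knocked over or lifted (distance of any of ink_tin_mid, jar_mid, oil_mid, spreader_mid from where it was at the start of the episode above 0.015 m).
It also fails if it takes over 38 s, if anything falls off the work surface, if the arm or the gripper's body presses on something with over 40 N, if the wrist force passes 120 N, or if a joint passes its speed limit or range.

### The arm

A 6-joint arm with a two-finger parallel gripper is mounted at the origin on the work surface. World frame = base frame: x ahead of the robot, y to its left, z up, the work surface at z = 0. Lengths are in m, angles in rad, forces in N, time in s.
With the tool pointing down it reaches from about 0.35 to 0.975 m from the base axis. Payload 4.9 kg.
Tool frame: the origin (TCP) lies on the centre line of the jaws, within the pads' length; the fingertips stand ctrl.tcp_to_tips ahead of it and the grasp point (between the pads) lies 3 mm ahead of it (ctrl.tcp_to_tips is the distance from the TCP to the fingertips, in m); z points along the fingers, y is the direction in which the jaws open and shut (so a half turn about z gives the same grasp; the last joint's range is limited). The gripper opens to 85 mm and grips with 20 to 120 N. Pads are 22 mm wide; open, the fingers measure 114 mm over their backs; the gripper's body (76 mm by 85 mm) begins 54 mm behind the grasp point. The pads swing forward as they close: fully open they stand 13 mm farther back than shut.
Start: joints at [-1.359, 0.053, 1.613, -0, 1.476, -0.119], TCP at [0.203, -0.591, 0.253] pointing down, gripper open.
Joint ranges: [-3.01, 3.01], [-1.01, 2.22], [0.06, 2.58], [-1.02, 4.17], [0.09, 2.62], [-3.14, 3.14]. Speed limits (rad/s): [2.57, 2.57, 3.14, 3.14, 3.14, 3.14].

### API

Orientations are given as a rotation vector (axis times angle).
In Python, from station import ctrl, vision gives the robot as it stands.
- The arm moves only by the tool jog_arm, never from a script. Its argument "deltas" is a list of rows, each a list of 7 numbers: the turn, a rotation vector about the tool's x, y, z in rad, then the shift along the tool's x, y, z in cm, then the opening, from 0 (shut) to 1 (fully open). A call has 1 to 12 rows; each row shifts and turns the commanded pose from where the row before left it, along the tool's axes as they then stand; what a row does not reach is not made up. A row lasts 1/12 s, in which the tool goes at most 41.7 mm and 7.16 degrees, less where a joint would pass 70% of its speed; a pose out of reach is approached as far as the arm can. A call with a gripper value outside its range is refused whole. The fingers move at their own pace and stop on an object; "grip_force" is the grip in N (left out, the last holds). Time passes only in rows, so rows that do not move let the fingers close. It gives the time, the measured TCP pose, the force and the opening at its end, in the units of the state.
- ctrl.get_obs(): the state, without advancing time (a new reading comes with each control period).
- vision.get_image(name): name is "scene" or "top" or "wrist"; returns (picture, depth): 400x640x3 uint8, red, green, blue; 400x640 float32, m along the optical axis (not along the pixel's ray), 0 where there is no reading.
- vision.calibration(name): a dict with "fx", "fy", "cx", "cy" (pixels), "rvec" (rotation vector, rad) and "tvec" (3), from world to camera coordinates, as OpenCV has them; the wrist camera has in their place "hand_eye" (4x4, takes a point from camera to tool coordinates, whose origin is the TCP and whose axes are the flange's). Camera axes: x right, y down, z forward; pixel columns grow to the right and rows downward; lengths in m; the calibration is good to about 2 mm. The wrist camera is an equidistant fisheye: a pixel r from the principal point sees the ray r / f radians off the axis. A picture is of the moment at which its call begins: read the wrist's pose just before it. calibration takes no time and is no camera call.
- ctrl.finish_job(): hands the job in, once; it reports no verdict.
The state is a dict: "t": time; "q": joint angles; "dq": joint speeds; "effort": joint torques, N m; "tool_pos": TCP position; "tool_rot": TCP orientation; "contact_force": force on the tool from outside, world axes, zero at the start; "wrist_torque": the same for the moment, N m; "opening": finger opening in m.
Only numpy, scipy, OpenCV 4.12 (cv2) and the standard library are available. Lean on these libraries where they do the work, as an engineer would, in place of code of your own. Each camera call takes 0.05 s, during which the arm holds its last target. There are 200 camera calls.

## Working session

There is one attempt and no reset: what is moved stays moved. The work goes in short steps, Python scripts to look and compute and a tool call to move; the robot and the scene stay as the last step left them, time stands still between calls to the robot, and variables do not carry over. Pictures are saved under pics/ and viewed, about 8 in all and at most 12, crops included, and the job is handed in when it is done.

Besides the shell and the picture viewer there is one more tool, called after ">>>" as name(argument=value, ...) on one line, values as JSON. jog_arm: Moves the arm, as the interface text tells. Its arguments: {"type":"object","properties":{"deltas":{"type":"array"},"grip_force":{"type":"number"}},"required":["deltas"]}

```bash
mkdir -p pics; cat > h.py <<'E'
import numpy as np, cv2
from station import ctrl, vision
from scipy.spatial.transform import Rotation as R
def snap(n,name):
    im,d=vision.get_image(n); np.savez('pics/'+name+'.npz',im=im,d=d); cv2.imwrite('pics/'+name+'.png',im[:,:,::-1]); return im,d
def cal(n):
    c=vision.calibration(n); K=np.array([[c['fx'],0,c['cx']],[0,c['fy'],c['cy']],[0,0,1]]); return K,R.from_rotvec(np.ravel(c['rvec'])).as_matrix(),np.ravel(c['tvec'])
def pts(n,d):
    K,Rm,t=cal(n); v,u=np.mgrid[:d.shape[0],:d.shape[1]]
    c=np.stack([(u-K[0,2])/K[0,0]*d,(v-K[1,2])/K[1,1]*d,d],-1); return (c-t)@Rm
def ray(n,u,v):
    K,Rm,t=cal(n); return -Rm.T@t, Rm.T@np.array([(u-K[0,2])/K[0,0],(v-K[1,2])/K[1,1],1])
def plane(n,u,v,z):
    o,r=ray(n,u,v); return o+r*(z-o[2])/r[2]
E
python3 - <<'E'
from h import *
o=ctrl.get_obs(); print({k:np.round(v,3) for k,v in o.items()}, ctrl.tcp_to_tips)
a,_=snap('scene','s0'); b,_=snap('top','t0')
cv2.imwrite('pics/both.png',np.vstack([a,b])[:,:,::-1][:, :])
for n in('scene','top'):
    im,d=(a,_) if n=='scene' else (b,_)
    K,Rm,t=cal(n); print(n,-Rm.T@t, K[0,0])
for n in('s0','t0'):
    z=np.load(f'pics/{n}.npz'); hsv=cv2.cvtColor(z['im'],cv2.COLOR_RGB2HSV); cam='scene' if n=='s0' else 'top'
    m=(((hsv[...,0]<6)|(hsv[...,0]>174))&(hsv[...,1]>150)&(hsv[...,2]>70)).astype(np.uint8)
    k,l,s,c=cv2.connectedComponentsWithStats(m); P=pts(cam,z['d'])
    for i in range(1,k):
        if s[i,4]>8: print(n,s[i],c[i],np.median(P[(l==i)&(z['d']>0)],0))
E
```

```text
{'t': np.float64(0.0), 'q': array([-1.359,  0.053,  1.614, -0.   ,  1.476, -0.119]), 'dq': array([ 0.   ,  0.001, -0.001,  0.   , -0.   ,  0.   ]), 'effort': array([ 1.0000e-03, -3.9367e+01, -3.7018e+01, -0.0000e+00,  7.0000e-03,
       -0.0000e+00]), 'tool_pos': array([ 0.203, -0.591,  0.252]), 'tool_rot': array([-3.097, -0.517,  0.   ]), 'contact_force': array([ 0.084, -0.238,  0.08 ]), 'wrist_torque': array([-0.042,  0.037,  0.051]), 'opening': np.float64(0.085)} 0.022
scene [ 1.01596195 -0.58936271  0.78077818] 417.29498985315587
top [0.44399842 0.10111278 1.07322276] 405.95944576036936
s0 [315 193   6  13  39] [317.71794872 198.97435897] [0.60131758 0.02623376 0.19585191]
```

View pics/s0.png

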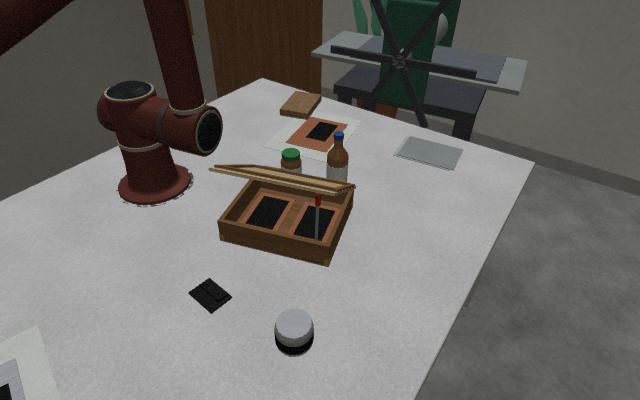

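View pics/t0.png

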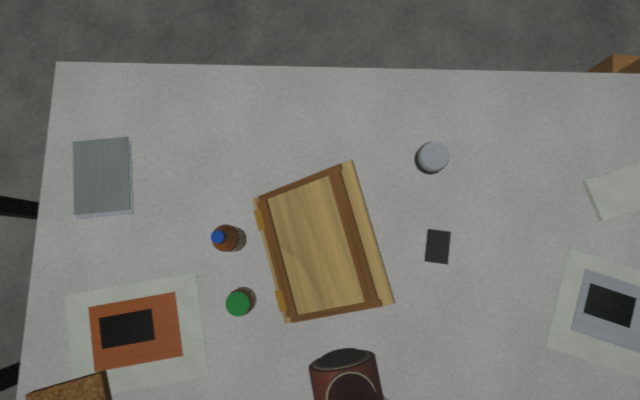

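Scene view: the lid is propped, with the red tip at about (318,199). Top view: the lid's free edge runs from (349,160) to (393,303), with the hinge on the left and the spreader at (438,247).

```bash
python3 - <<'E'
from h import *
z=np.load('pics/t0.npz'); P=pts('top',z['d']); hsv=cv2.cvtColor(z['im'],cv2.COLOR_RGB2HSV)
# lid upper face: fit plane to panel interior
m=np.zeros(z['d'].shape,np.uint8); cv2.fillPoly(m,[np.array([[285,200],[325,180],[360,295],[300,308]])],1)
Q=P[(m>0)&(z['d']>0)]
for _ in range(3):
    A=np.c_[Q[:,:2],np.ones(len(Q))]; c=np.linalg.lstsq(A,Q[:,2],rcond=None)[0]; r=Q[:,2]-A@c; Q=Q[abs(r)<.004]
n=np.array([-c[0],-c[1],1]); n/=np.linalg.norm(n); tilt=np.arccos(n[2]); up=c[:2]/np.hypot(*c[:2])
print('lid tilt',tilt,'rms',r.std(),'case x dir',-up,'yaw',np.arctan2(-up[1],-up[0]))
# lid outline by height
hm=((P[...,2]>.06)&(z['d']>0)).astype(np.uint8); hm[:, :245]=0; hm[330:]=0
k,l,s,cc=cv2.connectedComponentsWithStats(cv2.morphologyEx(hm,cv2.MORPH_OPEN,np.ones((3,3))))
i=1+np.argmax(s[1:,4]); ct=max(cv2.findContours((l==i).astype(np.uint8),0,1)[0],key=cv2.contourArea)
ap=cv2.approxPolyDP(ct,6,True)[:,0]; print(ap.tolist())
o=0
W=[]
for u,v in ap:
    o,d=ray('top',u,v); p=o+d*((c[2]-(o[2]-c[0]*o[0]-c[1]*o[1]))/(d[2]-c[0]*d[0]-c[1]*d[1])); W.append(p); print((u,v),p.round(4))
W=np.array(W); print('sides',np.linalg.norm(W-np.roll(W,-1,0),axis=1).round(3))
# objects
for name,bx in dict(tin=(410,135,455,180),spreader=(420,225,455,270),oil=(205,218,245,258),jar=(220,285,258,322)).items():
    q=P[bx[1]:bx[3],bx[0]:bx[2]].reshape(-1,3); q=q[q[:,2]>.007]; print(name,np.median(q,0).round(3),q.min(0).round(3),q.max(0).round(3))
# scene: tray/front wall
z=np.load('pics/s0.npz'); im=z['im']; cv2.imwrite('pics/crop.png',cv2.resize(im[150:270,200:370],None,fx=4.5,fy=4.5,interpolation=cv2.INTER_CUBIC)[:,:,::-1])
E
```

```text
lid tilt 0.5529530357403836 rms 0.0015314660182764825 case x dir [-0.29238091  0.95630194] yaw 1.8675119214626896
[[352, 160], [253, 199], [285, 322], [394, 303]]
(np.int32(352), np.int32(160)) [0.6366 0.0329 0.2283]
(np.int32(253), np.int32(199)) [0.5667 0.2642 0.0792]
(np.int32(285), np.int32(322)) [0.2748 0.1751 0.0791]
(np.int32(394), np.int32(303)) [ 0.3427 -0.0555  0.2274]
sides [0.284 0.305 0.283 0.307]
tin [ 0.687 -0.184  0.061] [ 0.444 -0.227  0.007] [0.732 0.101 1.073]
spreader [ 0.463 -0.203  0.013] [ 0.42  -0.245  0.007] [0.507 0.101 1.073]
oil [0.467 0.307 0.131] [0.421 0.101 0.007] [0.524 0.394 1.073]
jar [0.32  0.282 0.085] [0.264 0.101 0.007] [0.444 0.331 1.073]
```

View pics/crop.png

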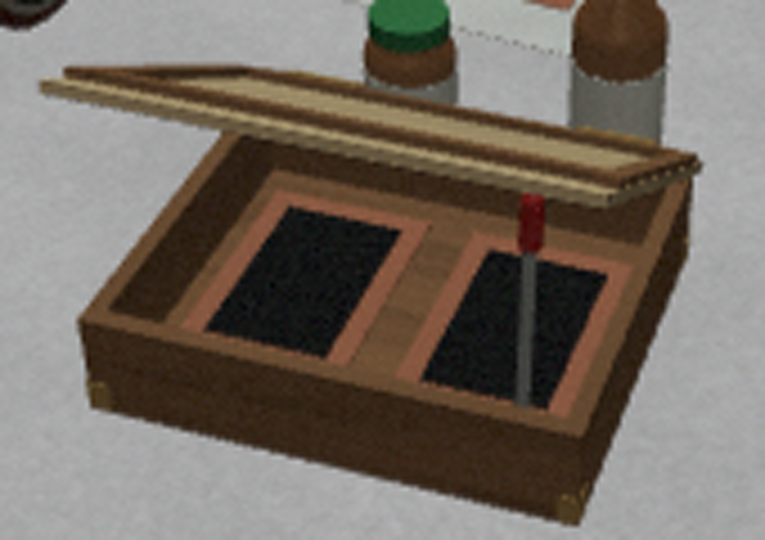

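```bash
cat >> h.py <<'E'
YAW=1.866; C0=np.array([.4569,.096,0]); CR=R.from_euler('z',YAW).as_matrix()
def target(tx,ty,tz,al,tips=None,ht=.0145):
    """tip top corner in case frame (mm), tilt -> world TCP pos, rot"""
    tips=ctrl.tcp_to_tips if tips is None else tips
    z=np.array([np.cos(al),0,-np.sin(al)]); x=np.array([0,-1.,0]); Rt=np.c_[x,np.cross(z,x),z]
    p=np.array([tx,ty,tz])/1e3-tips*z+ht*Rt[:,1]
    return C0+CR@p, CR@Rt
def delta(p,Rt,Rnow=None):
    o=ctrl.get_obs(); Rn=R.from_rotvec(o['tool_rot']).as_matrix()
    return 'turn',R.from_matrix(Rn.T@Rt).as_rotvec().round(3),'shift_cm(now axes)',(100*Rn.T@(p-o['tool_pos'])).round(2),'shift_cm(target axes)',(100*Rt.T@(p-o['tool_pos'])).round(2)
def tip():
    o=ctrl.get_obs(); Rn=R.from_rotvec(o['tool_rot']).as_matrix()
    w=o['tool_pos']+ctrl.tcp_to_tips*Rn[:,2]-.0145*Rn[:,1]; c=CR.T@(w-C0); d=CR.T@Rn[:,2]
    print('t',round(float(o['t']),2),'tip top in case mm',(c*1e3).round(1),'tilt',round(float(np.arcsin(-d[2])),3),'force',np.round(o['contact_force'],2),'open',round(float(o['opening']),4),'q',np.round(o['q'],2),'tips',ctrl.tcp_to_tips)
E
python3 - <<'E'
from h import *
for a in [(-200,-143,210,.5),(-88,-143,197,.5)]:
    p,Rt=target(*a); print(p.round(3),*delta(p,Rt))
E
```

```text
[ 0.66  -0.079  0.208] turn [1.069 0.019 0.032] shift_cm(now axes) [ 59.81 -33.56   4.51] shift_cm(target axes) [ 58.58 -13.21  33.43]
[0.627 0.028 0.195] turn [1.069 0.019 0.032] shift_cm(now axes) [ 60.21 -44.75   5.84] shift_cm(target axes) [ 58.58 -17.44  43.88]
```

>>> jog_arm(deltas=[[0,0,0,2,-1.1,0,0],[0,0,0,3.3,-1.85,0,0],[0,0,0,3.3,-1.85,0,0],[0,0,0,3.3,-1.85,0,0],[0,0,0,3.3,-1.85,0,0],[0,0,0,3.3,-1.85,0,0],[0,0,0,3.3,-1.85,0,0],[0,0,0,3.3,-1.85,0,0],[0,0,0,3.3,-1.85,0,0],[0,0,0,3.3,-1.85,0,0],[0,0,0,3.3,-1.85,0,0],[0,0,0,2,-1.1,0,0]], grip_force=20)

```text
t: 1.1
tool_pos: [0.4872, -0.2722, 0.2528]
tool_rot: [-3.097, -0.521, -0.0]
contact_force: [0.6, 0.2, 0.1]
opening: -0.0001
```

```bash
python3 - <<'E'
from h import *
tip()
p,Rt=target(-200,-143,210,.5); print(p.round(3),*delta(p,Rt))
E
```

```text
t 1.1 tip top in case mm [-346.5   78.6  230.8] tilt 1.569 force [0.56 0.23 0.05] open -0.0001 q [-0.64 -0.11  1.77  0.    1.48  0.59] tips 0.022
[ 0.66  -0.079  0.208] turn [1.069 0.02  0.035] shift_cm(now axes) [ 22.6  -12.62   4.53] shift_cm(target axes) [22.11 -2.51 13.99]
```

>>> jog_arm(deltas=[[0.119,0.002,0.004,0,0,0,0],[0.119,0.002,0.004,0,0,0,0],[0.119,0.002,0.004,0,0,0,0],[0.119,0.002,0.004,0,0,0,0],[0.119,0.002,0.004,0,0,0,0],[0.119,0.002,0.004,0,0,0,0],[0.119,0.002,0.004,0,0,0,0],[0.119,0.002,0.004,0,0,0,0],[0.119,0.002,0.004,0,0,0,0],[0,0,0,0,0,0,0]])

```text
t: 1.93
tool_pos: [0.4847, -0.2755, 0.2481]
tool_rot: [-2.045, -0.294, 0.187]
contact_force: [-0.0, 0.9, -1.7]
opening: 0.0001
```

```bash
python3 - <<'E'
from h import *
tip()
p,Rt=target(-200,-143,210,.5); print(p.round(3),*delta(p,Rt))
E
```

```text
t 1.93 tip top in case mm [-337.3   81.4  250.5] tilt 0.49 force [-0.03  0.86 -1.66] open 0.0001 q [-0.83  0.42  1.42  0.52  2.26  0.58] tips 0.022
[ 0.66  -0.079  0.208] turn [-0.01  -0.001 -0.009] shift_cm(now axes) [22.41 -3.11 14.02] shift_cm(target axes) [22.45 -3.05 13.98]
```

>>> jog_arm(deltas=[[-0.01,0,-0.009,2,-0.3,1.3,0],[0,0,0,2.6,-0.35,1.6,0],[0,0,0,2.6,-0.35,1.6,0],[0,0,0,2.6,-0.35,1.6,0],[0,0,0,2.6,-0.35,1.6,0],[0,0,0,2.6,-0.35,1.6,0],[0,0,0,2.6,-0.35,1.6,0],[0,0,0,2.6,-0.35,1.6,0],[0,0,0,2.2,-0.3,1.5,0],[0,0,0,0,0,0,0],[0,0,0,0,0,0,0]])

```text
t: 2.85
tool_pos: [0.6601, -0.0769, 0.2128]
tool_rot: [-2.064, -0.315, 0.177]
contact_force: [-0.6, -0.0, 0.6]
opening: -0.0001
```

```bash
python3 - <<'E'
from h import *
tip()
p,Rt=target(-200,-143,210,.5); print(p.round(3),*delta(p,Rt))
im,d=snap('scene','s1'); cv2.imwrite('pics/crop1.png',cv2.resize(im[120:270,230:400],None,fx=4,fy=4,interpolation=cv2.INTER_CUBIC)[:,:,::-1])
K,Rm,t=cal('scene')
for pc in [(-200,-143,210),(-88,-143,197)]:
    w=C0+CR@(np.array(pc)/1e3); c=K@(Rm@w+t); print(pc,'pixel',(c[:2]/c[2]).round(1),'crop',((c[:2]/c[2]-[230,120])*4).round())
o=ctrl.get_obs(); Rn=R.from_rotvec(o['tool_rot']).as_matrix()
for dx in(-.011,.011):
  for dy in (-.0145,.0145):
    w=o['tool_pos']+Rn@[dx,dy,.022]; c=K@(Rm@w+t); print('pred tip corner crop',dx,dy,((c[:2]/c[2]-[230,120])*4).round())
E
```

```text
t 2.85 tip top in case mm [-198.2 -144.   214.7] tilt 0.512 force [-0.62 -0.04  0.62] open -0.0001 q [-0.48  0.54  1.31  0.77  2.03  0.87] tips 0.022
[ 0.66  -0.079  0.208] turn [0.012 0.001 0.007] shift_cm(now axes) [-0.12  0.52  0.09] shift_cm(target axes) [-0.11  0.52  0.09]
(-200, -143, 210) pixel [316.3 221.8] crop [345. 407.]
(-88, -143, 197) pixel [331.3 195.4] crop [405. 301.]
pred tip corner crop -0.011 -0.0145 [326. 395.]
pred tip corner crop -0.011 0.0145 [318. 449.]
pred tip corner crop 0.011 -0.0145 [367. 404.]
pred tip corner crop 0.011 0.0145 [358. 458.]
```

View pics/crop1.png

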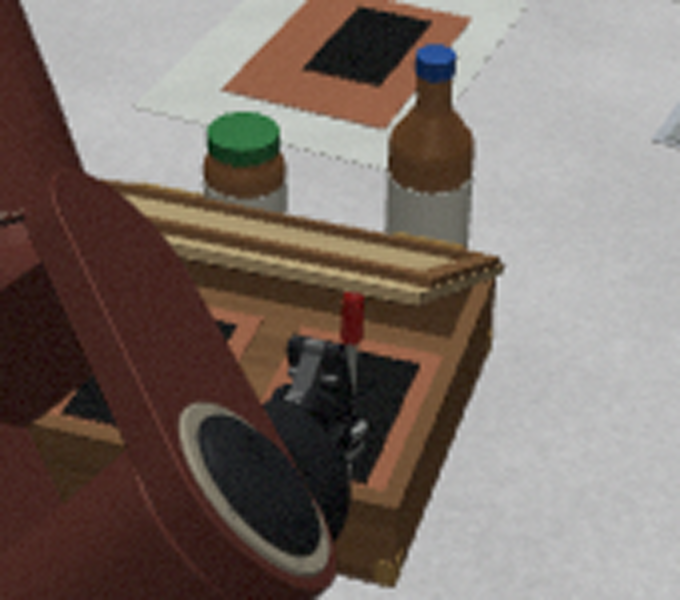

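```bash
python3 - <<'E'
from h import *
im,d=snap('wrist','w1'); c=vision.calibration('wrist'); print({k:np.round(v,3).tolist() for k,v in c.items()})
g=np.clip(255*(im/255.)**.6,0,255).astype(np.uint8); cv2.imwrite('pics/w1g.png',g[:,:,::-1])
H=np.array(c['hand_eye']); Hi=np.linalg.inv(H)
def pix(pt):
    q=(Hi@np.r_[pt,1])[:3]; th=np.arccos(q[2]/np.linalg.norm(q)); a=np.arctan2(q[1],q[0]); return (c['cx']+c['fx']*th*np.cos(a),c['cy']+c['fy']*th*np.sin(a))
for dz in (.022,.035):
  for dx in(-.011,.011):
    for dy in (-.0145,.0145): print(dz,dx,dy,np.round(pix([dx,dy,dz]),0))
o=ctrl.get_obs(); Rn=R.from_rotvec(o['tool_rot']).as_matrix()
for n,pc in dict(ptop=(-105,-117.5,208),pivot=(-105,-110,58),cornerfar=(-116.5,-155,221)).items():
    w=C0+CR@(np.array(pc)/1e3); print(n,np.round(pix(Rn.T@(w-o['tool_pos'])),0))
# depth check of fingertip in scene image: points near gripper, in tool frame
P=pts('scene',np.load('pics/s1.npz')['d'])[200:240,295:330].reshape(-1,3); T=(P-o['tool_pos'])@Rn
k=(abs(T[:,0])<.03)&(abs(T[:,1])<.04)&(T[:,2]>-.06)&(T[:,2]<.06); T=T[k]; print(len(T)); print((T[np.argsort(T[:,2])][-25:]*1e3).round(0).tolist())
E
```

```text
{'fx': 309.707, 'fy': 309.707, 'cx': 318.454, 'cy': 193.58, 'hand_eye': [[-0.0, -0.96, -0.279, 0.071], [1.0, -0.0, 0.001, 0.001], [-0.001, -0.279, 0.96, -0.121], [0.0, 0.0, 0.0, 1.0]]}
0.022 -0.011 -0.0145 [290. 267.]
0.022 -0.011 0.0145 [345. 267.]
0.022 0.011 -0.0145 [288. 229.]
0.022 0.011 0.0145 [346. 229.]
0.035 -0.011 -0.0145 [292. 256.]
0.035 -0.011 0.0145 [343. 256.]
0.035 0.011 -0.0145 [290. 220.]
0.035 0.011 0.0145 [344. 220.]
ptop [250. 229.]
pivot [390. 209.]
cornerfar [235. 190.]
141
[[11.0, -6.0, 1.0], [12.0, 6.0, 2.0], [13.0, -4.0, 2.0], [9.0, -11.0, 3.0], [12.0, -6.0, 4.0], [12.0, -1.0, 5.0], [13.0, 3.0, 5.0], [9.0, -9.0, 6.0], [13.0, 5.0, 6.0], [12.0, 1.0, 6.0], [9.0, -7.0, 7.0], [8.0, -12.0, 8.0], [13.0, -0.0, 10.0], [13.0, -2.0, 10.0], [13.0, -5.0, 10.0], [13.0, 2.0, 12.0], [9.0, -12.0, 12.0], [10.0, -6.0, 12.0], [8.0, 14.0, 13.0], [9.0, -9.0, 13.0], [13.0, -6.0, 15.0], [13.0, 5.0, 16.0], [8.0, -7.0, 16.0], [13.0, -3.0, 18.0], [12.0, 8.0, 19.0]]
```

View pics/w1g.png

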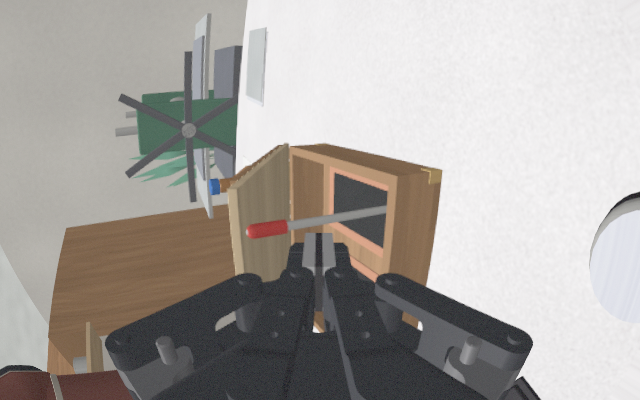

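Wrist view, where up is left: the red tip is at (248,232) against a predicted (250,229), and the lid's far corner is at (232,187) against (235,190), so the pose agrees. The fingertips end near row 235, which fits 22 mm. The knuckles flare out at (250,285), so I'll check their clearance to the lid edge.

```bash
python3 - <<'E'
from h import *
z=np.load('pics/w1.npz'); c=vision.calibration('wrist'); H=np.array(c['hand_eye']); d=z['d']
v,u=np.mgrid[:400,:640]; a=(u-c['cx'])/c['fx']; b=(v-c['cy'])/c['fy']; r=np.hypot(a,b)+1e-9
k=np.tan(r)/r; P=np.stack([a*k*d,b*k*d,d],-1)@H[:3,:3].T+H[:3,3]; ok=(d>0)&(r<1.3)
T=P[ok]*1e3
for lo,hi in [(-100,-60),(-60,-40),(-40,-32),(-32,-26),(-26,-20),(-20,-16),(-16,-5),(16,20),(20,26),(26,32),(32,40),(40,60),(60,100)]:
    s=T[(T[:,1]>lo)&(T[:,1]<hi)&(abs(T[:,0])<40)&(T[:,2]<40)]
    if len(s): print((lo,hi),len(s),'max z pct99',np.percentile(s[:,2],99).round(1),'x',s[:,0].min().round(),s[:,0].max().round())
p,Rt=target(-97,-143,196,.5); print(p.round(3),*delta(p,Rt)); tip()
E
```

```text
(-100, -60) 24 max z pct99 -61.8 x 7.0 13.0
(-60, -40) 5069 max z pct99 -42.8 x -11.0 15.0
(-40, -32) 3469 max z pct99 -30.5 x -9.0 13.0
(-32, -26) 2005 max z pct99 -25.2 x -9.0 14.0
(-26, -20) 1962 max z pct99 -24.1 x -8.0 14.0
(-20, -16) 821 max z pct99 -20.8 x 5.0 21.0
(-16, -5) 6053 max z pct99 10.6 x 6.0 22.0
(16, 20) 1212 max z pct99 -20.8 x 6.0 21.0
(20, 26) 1648 max z pct99 -23.4 x -6.0 19.0
(26, 32) 2060 max z pct99 -24.7 x -8.0 14.0
(32, 40) 3322 max z pct99 -29.6 x -9.0 13.0
(40, 60) 5559 max z pct99 -41.4 x -10.0 15.0
(60, 100) 93 max z pct99 -60.6 x -6.0 13.0
[0.63  0.02  0.194] turn [ 0.012 -0.001  0.006] shift_cm(now axes) [-0.02 -3.35  9.93] shift_cm(target axes) [-0.02 -3.23  9.97]
t 2.95 tip top in case mm [-199.9 -143.2  215.1] tilt 0.512 force [-0.44 -0.7   0.01] open 0.0002 q [-0.48  0.54  1.31  0.77  2.03  0.87] tips 0.022
```

>>> jog_arm(deltas=[[0,0,0,0,0.7,0.4,0],[0,0,0,0,0.8,0.4,0],[0,0,0,0,0.7,0.4,0],[0,0,0,0,-0.65,1.15,0],[0,0,0,0,-0.65,1.15,0],[0,0,0,0,-0.65,1.15,0],[0,0,0,0,-0.65,1.15,0],[0,0,0,0,-0.65,1.15,0],[0,0,0,0,-0.65,1.15,0],[0,0,0,0,-0.65,1.15,0],[0,0,0,0,-0.65,1.15,0],[0,0,0,0,0,0,0]])

```text
t: 3.95
tool_pos: [0.6283, 0.025, 0.1883]
tool_rot: [-2.061, -0.314, 0.178]
contact_force: [-0.6, -1.4, 0.1]
opening: -0.0
```

```bash
python3 - <<'E'
from h import *
tip()
p,Rt=target(-94,-143,200,.51); print(p.round(3),*delta(p,Rt))
im,d=snap('wrist','w2'); g=np.clip(255*(im/255.)**.6,0,255).astype(np.uint8); cv2.imwrite('pics/w2g.png',cv2.resize(g[140:300,200:440],None,fx=3,fy=3)[:,:,::-1])
E
```

```text
t 3.95 tip top in case mm [ -91.5 -143.2  190.3] tilt 0.509 force [-0.6  -1.39  0.08] open -0.0 q [-0.37  0.44  1.5   0.81  1.9   0.88] tips 0.022
[0.629 0.023 0.198] turn [-0.001  0.001  0.006] shift_cm(now axes) [-0.02 -0.73 -0.69] shift_cm(target axes) [-0.03 -0.73 -0.69]
```

View pics/w2g.png

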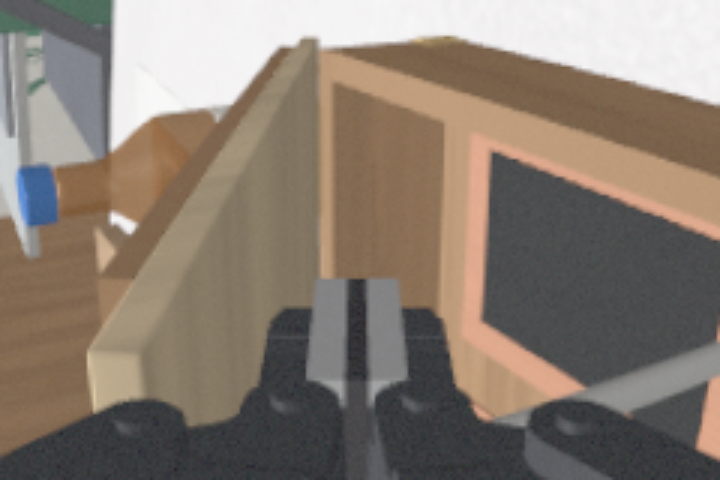

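>>> jog_arm(deltas=[[0,0,0.006,0,-0.25,-0.2,0],[0,0,0,0,-0.25,-0.25,0],[0,0,0,0,-0.25,-0.25,0],[0,0,0,0,0,0,0],[0,0,0,0,0,0,0]])

```text
t: 4.42
tool_pos: [0.6305, 0.0193, 0.1986]
tool_rot: [-2.064, -0.305, 0.178]
contact_force: [0.4, 0.5, 0.0]
opening: -0.0001
```

```bash
python3 - <<'E'
from h import *
tip()
E
```

```text
t 4.42 tip top in case mm [ -97.6 -143.8  200.5] tilt 0.51 force [0.35 0.45 0.02] open -0.0001 q [-0.38  0.43  1.49  0.81  1.92  0.9 ] tips 0.022
```

>>> jog_arm(deltas=[[0,0,0,0,-0.2,0.25,0],[0,0,0,-0.3,0,0,0],[0,0,0,-0.4,0,0,0],[0,0,0,-0.5,0,0,0],[0,0,0,-0.5,0,0,0],[0,0,0,-0.5,0,0,0],[0,0,0,-0.5,0,0,0],[0,0,0,-0.5,0,0,0],[0,0,0,-0.5,0,0,0],[0,0,0,-0.5,0,0,0],[0,0,0,-0.5,0,0,0],[0,0,0,-0.5,0,0,0]])

```text
t: 5.42
tool_pos: [0.5788, 0.0077, 0.1987]
tool_rot: [-2.063, -0.305, 0.18]
contact_force: [-0.7, -0.2, -0.4]
opening: -0.0002
```

```bash
python3 - <<'E'
from h import *
tip()
im,d=snap('wrist','w3'); g=np.clip(255*(im/255.)**.6,0,255).astype(np.uint8)
im2,_=snap('scene','s3'); g2=cv2.resize(im2[120:270,230:400],None,fx=2.6,fy=2.6)
w=cv2.resize(g[100:340,180:500],(442,331)); cv2.imwrite('pics/c3.png',np.hstack([w[:331],cv2.copyMakeBorder(g2,0,0,0,0,0)[:331,:355]])[:,:,::-1])
E
```

```text
t 5.42 tip top in case mm [-93.6 -90.9 200.6] tilt 0.51 force [-0.68 -0.25 -0.37] open -0.0002 q [-0.42  0.34  1.61  0.78  1.93  0.85] tips 0.022
```

View pics/c3.png

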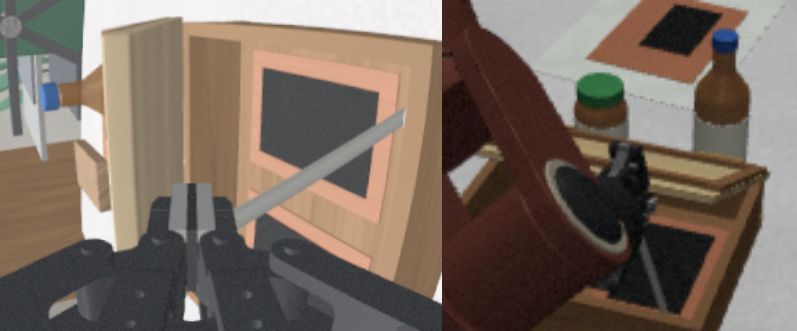

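The rod leans against the finger at about 0.3 rad and the lid is still up, so I keep pushing.

>>> jog_arm(deltas=[[0,0,0,-0.3,0,0,0],[0,0,0,-0.4,0,0,0],[0,0,0,-0.4,0,0,0],[0,0,0,-0.4,0,0,0],[0,0,0,-0.2,0,0,0],[0,0,0,0,0,0,0],[0,0,0,0,0,0,0]])

```text
t: 6.1
tool_pos: [0.5625, 0.0028, 0.1985]
tool_rot: [-2.063, -0.305, 0.181]
contact_force: [-0.9, -1.2, -1.6]
opening: -0.0001
```

```bash
python3 - <<'E'
from h import *
tip()
im,d=snap('wrist','w4'); g=np.clip(255*(im/255.)**.6,0,255).astype(np.uint8)
im2,_=snap('scene','s4'); g2=cv2.resize(im2[120:270,230:400],None,fx=2.6,fy=2.6)
w=cv2.resize(g[100:340,180:500],(442,331)); cv2.imwrite('pics/c4.png',np.hstack([w[:331],g2[:331,:355]])[:,:,::-1])
E
```

```text
t 6.1 tip top in case mm [-93.6 -74.  200.4] tilt 0.51 force [-0.95 -1.15 -1.6 ] open -0.0001 q [-0.44  0.31  1.65  0.77  1.93  0.83] tips 0.022
```

View pics/c4.png

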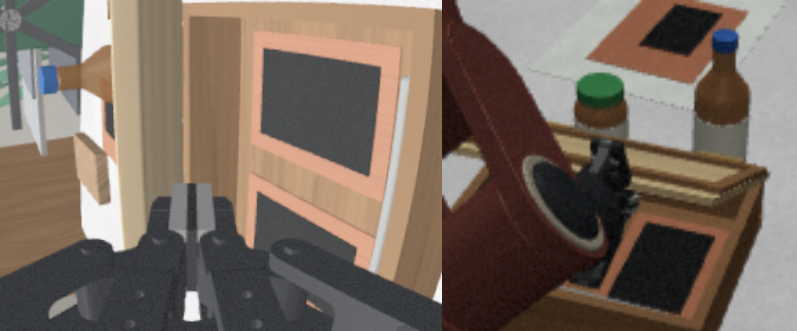

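The rod lies folded along the front wall and the lid rests on the finger. Now I lower it along its arc.

>>> jog_arm(deltas=[[0,0,0,0,0.3,-0.04,0],[0,0,0,0,0.45,-0.06,0],[0,0,0,0,0.5,-0.06,0],[0,0,0,0,0.5,-0.06,0],[0,0,0,0,0.5,-0.06,0],[0,0,0,0,0.5,-0.06,0],[0,0,0,0,0.5,-0.06,0],[0,0,0,0,0.58,-0.08,0],[0,0,0,0,0.5,0.08,0],[0,0,0,0,0.5,0.08,0],[0,0,0,0,0.5,0.08,0],[0,0,0,0,0.5,0.08,0]])

```text
t: 7.2
tool_pos: [0.5719, -0.026, 0.1483]
tool_rot: [-2.063, -0.305, 0.179]
contact_force: [0.1, -1.2, -2.3]
opening: -0.0002
```

```bash
python3 - <<'E'
from h import *
tip()
E
```

```text
t 7.2 tip top in case mm [-123.9  -74.6  150.2] tilt 0.51 force [ 0.11 -1.23 -2.29] open -0.0002 q [-0.47  0.41  1.61  0.73  1.9   0.76] tips 0.022
```

>>> jog_arm(deltas=[[0,0,0,0,0.5,0.1,0],[0,0,0,0,0.6,0.1,0],[0,0,0,0,0.6,0.1,0],[0,0,0,0,0.5,0.1,0],[0,0,0,0,0.5,0.15,0],[0,0,0,0,0.5,0.15,0],[0,0,0,0,0.5,0.15,0],[0,0,0,0,0.5,0.15,0],[0,0,0,0,0.5,0.15,0],[0,0,0,0,0.5,0.15,0],[0,0,0,0,0.5,0.15,0],[0,0,0,0,0.4,0.15,0]])

```text
t: 8.2
tool_pos: [0.5763, -0.0408, 0.0869]
tool_rot: [-2.063, -0.305, 0.179]
contact_force: [-0.3, -0.7, -1.9]
opening: 0.0
```

```bash
python3 - <<'E'
from h import *
tip()
im,d=snap('wrist','w5'); g=np.clip(255*(im/255.)**.6,0,255).astype(np.uint8)
im2,_=snap('scene','s5'); g2=cv2.resize(im2[120:270,230:400],None,fx=2.6,fy=2.6)
w=cv2.resize(g[100:340,180:500],(442,331)); cv2.imwrite('pics/c5.png',np.hstack([w[:331],g2[:331,:355]])[:,:,::-1])
E
```

```text
t 8.2 tip top in case mm [-139.3  -74.4   88.8] tilt 0.51 force [-0.34 -0.7  -1.88] open 0.0 q [-0.49  0.52  1.59  0.7   1.85  0.69] tips 0.022
```

View pics/c5.png

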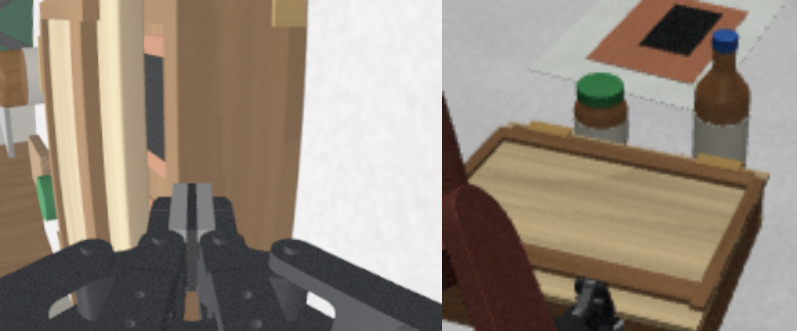

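>>> jog_arm(deltas=[[0,0,0,0,0.35,0.15,0],[0,0,0,0,0.35,0.15,0],[0,0,0,0,0.35,0.15,0],[0,0,0,0,0.35,0.15,0],[0,0,0,0,0.35,0.15,0],[0,0,0,0,0.35,0.15,0],[0,0,0,0,0.35,0.15,0],[0,0,0,0,0.25,0.1,0],[0,0,0,0,0.25,0.1,0],[0,0,0,0,0.25,0.1,0],[0,0,0,0,0,0,0],[0,0,0,0,0,0,0]])

```text
t: 9.3
tool_pos: [0.5774, -0.0444, 0.0531]
tool_rot: [-2.063, -0.305, 0.179]
contact_force: [-0.6, 0.4, 0.1]
opening: -0.0001
```

```bash
python3 - <<'E'
from h import *
tip()
E
```

```text
t 9.3 tip top in case mm [-143.1  -74.5   55. ] tilt 0.509 force [-0.6   0.37  0.06] open -0.0001 q [-0.49  0.58  1.58  0.69  1.82  0.65] tips 0.022
```

>>> jog_arm(deltas=[[0,0,0,0,0.2,-0.4,0],[0,0,0,0,0.2,-0.5,0],[0,0,0,0,0,-0.8,0],[0,0,0,0,0,-1,0],[0,0,0,0,0,-1,0],[0,0,0,0,0,-1.2,0],[0,0,0,0,0,-1.5,0],[0,0,0,0,0,-1.5,0],[0,0,0,0,0,-1.5,0],[0,0,0,0,-1,-1.5,0],[0,0,0,0,-1,-1,0],[0,0,0,0,0,0,0]])

```text
t: 10.3
tool_pos: [0.6072, -0.1383, 0.1294]
tool_rot: [-2.067, -0.308, 0.173]
contact_force: [0.5, -0.5, 0.4]
opening: 0.0002
```

```bash
python3 - <<'E'
from h import *
tip()
im,d=snap('top','t6'); P=pts('top',d); z0=np.load('pics/t0.npz')
def blob(im,bx,sel):
    h=cv2.cvtColor(im,cv2.COLOR_RGB2HSV)[bx[1]:bx[3],bx[0]:bx[2]]; m=sel(h); v,u=np.nonzero(m); return np.round([u.mean()+bx[0],v.mean()+bx[1],len(u)],1)
for n,bx,sel in [('spreader',(420,225,455,270),lambda h:h[...,2]<80),('oilcap',(205,225,230,250),lambda h:(h[...,0]>100)&(h[...,0]<130)&(h[...,1]>120)),('jarcap',(220,285,258,322),lambda h:(h[...,0]>45)&(h[...,0]<85)&(h[...,1]>100))]:
    print(n,blob(z0['im'],bx,sel),blob(im,bx,sel))
m=np.zeros(d.shape,np.uint8); cv2.fillPoly(m,[np.array([[285,200],[325,185],[350,285],[300,300]])],1); Q=P[(m>0)&(d>0)&(P[...,2]<.12)]
c=np.linalg.lstsq(np.c_[Q[:,:2],np.ones(len(Q))],Q[:,2],rcond=None)[0]; print('lid tilt',np.hypot(c[0],c[1]),'along x',c[:2]@CR[:2,0],'median z',np.median(Q[:,2]))
g=np.clip(255*(im/255.)**.7,0,255).astype(np.uint8); cv2.imwrite('pics/t6g.png',g[:,:,::-1])
E
```

```text
t 10.3 tip top in case mm [-241.6  -75.7  131.2] tilt 0.514 force [ 0.49 -0.48  0.43] open 0.0002 q [-0.58  0.59  1.4   0.66  1.99  0.69] tips 0.022
spreader [437.2 246.2 734. ] [437.2 246.1 716. ]
oilcap [217.4 236.5 135. ] [217.3 236.5 134. ]
jarcap [237.5 303.4 457. ] [237.5 303.4 456. ]
lid tilt 0.0011650697422387372 along x 0.001067517449968077 median z 0.07892051160176886
```

View pics/t6g.png

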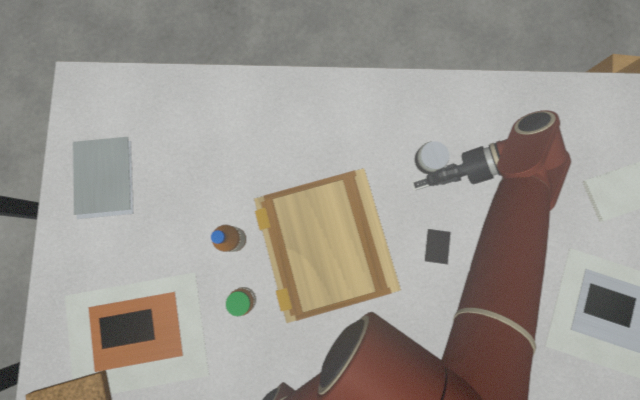

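The lid lies flat (tilt about 0.001 rad, top at 79 mm). The tin is still at (433,157), and the arm is clear of everything. I'm handing the job in.

```bash
python3 -c "
from station import ctrl
print(ctrl.finish_job())"
```

```text
the job is handed in; nothing more can be done
None
```

The lid is shut and the job is handed in, at about 10.4 s of the 38 s allowed. I swept the rod's red tip towards the middle of the case with the closed fingers held about 7 mm under the lid. The rod slipped and folded, and the lid dropped onto the fingers. I then lowered it along its arc at about 60 mm/s or slower until it was down, and backed out from under the lip.

**Last checks:**
- **Lid:** it is flat to about 0.001 rad, with its top at 79 mm against 78 mm expected.
- **Rod:** the wrist picture showed it folded along the front wall before the lid closed. It is hidden now, so I did not check it again.
- **Bystanders:** the spreader, bottle cap and jar cap have not moved, to within 0.1 pixel. The gripper partly hid the tin in the last picture, so I only judged by eye that it is where it was.
- **Forces:** the readings on the tool at the end of each move stayed under about 3 N and fell back to noise level after I withdrew. The peak as the lid landed on the finger was not recorded.

No check failed or disagreed.

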